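Unlock a board test station and draw out its tray

ROBOT

A 6-joint arm with a two-finger parallel gripper is mounted at the origin on a cart in front of the work surface, level with it; the furniture and walls round the work are solid. World frame = base frame: x ahead of the robot, y to its left, z up, the work surface at z = 0. Lengths are in m, angles in rad, forces in N, time in s.
With the tool pointing down it reaches from about 0.35 to 0.925 m from the base axis. Payload 6.4 kg.
Tool frame: the origin (TCP) lies on the centre line of the jaws, within the pads' length; the fingertips stand 19 mm ahead of it and the grasp point (between the pads) is the TCP; z points along the fingers, y is the line along which they close (so a half turn about z gives the same grasp; the last joint's range is limited). The gripper opens to 85 mm and grips with 20 to 120 N. Pads are 22 mm wide; open, the fingers measure 114 mm over their backs; the gripper's body (76 mm by 85 mm) begins 54 mm behind the grasp point. The pads swing forward as they close: fully open they stand 13 mm farther back than shut.
Start: joints at [-1.412, 0.245, 1.558, -0, 1.339, -0.174], TCP at [0.212, -0.614, 0.25] pointing down, gripper open.
Joint ranges: [-3.13, 3.13], [-1.02, 2.26], [0.13, 2.54], [-0.95, 4.09], [0.21, 2.88], [-2.74, 2.74]. Speed limits (rad/s): [2.57, 2.57, 3.14, 3.14, 3.14, 3.14].

INTERFACE

Orientations are given as [roll, pitch, yaw] about the fixed x, y, z axes, in that order (R = Rz(yaw) Ry(pitch) Rx(roll)).
In Python, from station import robot gives the robot as it stands. The module is installed in compiled form; this text tells all that it offers.
- The arm moves only by the tool carry_out, never from a script. Its argument "series" is text: rows parted by semicolons, each of 6 numbers parted by spaces: the shift along the tool's x, y, z in mm, then the turn, a rotation vector about the tool's x, y, z in rad. In form: tx ty tz rx ry rz; .... A call has 1 to 8 rows; each row shifts and turns the commanded pose from where the row before left it, along the tool's axes as they then stand; what a row does not reach is not made up. A row lasts 1/8 s, in which the tool goes at most 62.5 mm and 10.7 degrees, less where a joint would pass 70% of its speed; a pose out of reach is approached as far as the arm can. A call with a gripper value outside its range is refused whole. "gripper" is the closure, from -1 (fully open) to 1 (shut), set as the call begins (left out, the last holds). The fingers move at their own pace and stop on an object; "squeeze" is the grip in N (left out, the last holds). Time passes only in rows, so rows that do not move let the fingers close. It gives the time, the measured TCP pose, the force, the opening and the grip force at its end, in the units of the state.
- robot.sense(): the state, without advancing time (a new reading comes with each control period).
- robot.camera(name): name is "scene" or "top" or "wrist"; returns (picture, depth): 420x560x3 uint8, red, green, blue; 420x560 float32, m along the optical axis (not along the pixel's ray), 0 where there is no reading.
- robot.calibration(name): a dict with "fovy" (degrees; the focal length in pixels is half the picture's height over the tangent of half this angle, whatever the lens; pixels are square), "cx", "cy" (the principal point, pixels), "camera_from_world" (4x4, takes a point from world to camera coordinates). Camera axes: x right, y down, z forward; pixel columns grow to the right and rows downward; lengths in m; the calibration is good to about 2 mm. A picture is of the moment at which its call begins: read the wrist's pose just before it. calibration takes no time and is no camera call; for the wrist camera it gives the pose at the moment of the call.
- robot.close_job(): hands the job in; it is judged then, once.
The state is a dict: "time": time; "joint_pos": joint angles; "dq": joint speeds; "tau": joint torques, N m; "tool_pos": TCP position; "eef_rot": TCP orientation; "contact_force": force on the tool from outside, world axes, zero at the start; "moment": the same for the moment, N m; "finger_gap": finger opening in m; "grasp_force": force on a finger pad.
Only numpy, scipy, OpenCV 4.12 (cv2) and the standard library are available. Lean on these libraries where they do the work, as an engineer would, in place of code of your own. Each camera call takes 0.05 s, during which the arm holds its last target. There are 200 camera calls.

TASK

Two identical test stations stand on the bench, each with a circuit board on a blue tray. On the station whose board carries the black pin headers, draw the red-knobbed lock bolt fully back, then pull the tray by its black handle out to its stop so the board can be changed. Leave the bolt drawn back and do not touch the other station.

Things in the scene. Friction and masses are not known exactly. Their poses are not given: they have to be found in the camera images.
- header_station: test station to open, fixed: grey base x -80 to 74, y -68 to 68 mm, black test head 56 mm high at the back, blue tray with a green board carrying tall black pin headers. Origin on the bench; +x from front to test head, +y to the left, z up. The base has a wing at the front right (to y = -127 mm). Board parts reach z = 44 mm; apart from knob and handle nothing before the board tops 37 mm.
- header_lock (a joint): its lock bolt with a red upright knob, 16 mm across, z 43 to 72 mm, at x = -66, y = -88 mm in the station's frame when 0 (bolt in, tray locked); it moves along the station's -y to 0.026 m (fully back). Friction about 1 N, no spring, stays where left. Above 0.015 m the tray is free.
- header_tray (a joint): its tray, 0 in, 0.050 m out at the stop, moving along the station's -x with board and handle. Handle: black bracket, level round bar 12 mm thick, 56 mm long along y, its axis centred at x = -72, y = 0, z = 72 mm in the station's frame when 0. Friction about 1.5 N, no spring. With the bolt in, it moves only about 4 mm.
- plain_station: the other, identical station (same frame and sizes), to be left alone; its green board is flat, with tiny parts and no black headers.

How it is judged:
On the way, in this order (a step that is already met when the one before it is completed fails the run):
1. the bolt is drawn back while the tray is still in (value of joint header_lock above 0.019 m and value of joint header_tray below 0.01 m), for 0.2 s.
2. the tray is pulled out (value of joint header_tray above 0.04 m), for 0.2 s.
At the end, for the whole second after the job is handed in: On the station with the black pin headers the lock bolt is drawn back by more than 19 mm of its 26 mm and the tray is out by more than 40 mm of its 50 mm, at rest (value of joint header_lock above 0.019 m and value of joint header_tray above 0.04 m and velocity of joint header_tray between -0.01 and 0.01 m/s); the robot touches nothing.
It fails at once if the tray is forced past the bolt (value of joint header_tray above 0.012 m and value of joint header_lock below 0.011 m).
It fails at once if the other station is touched (over 2 N) (contact force between plain_station and the fingers above 2 N or contact force between plain_station and the arm above 2 N).
It also fails if it takes over 38 s, if anything falls off the work surface, if the arm or the gripper's body presses on something with over 40 N, if the wrist force passes 120 N, or if a joint passes its speed limit or range.

## Working session

There is one attempt and no reset: what is moved stays moved. The work goes in short steps, Python scripts to look and compute and a tool call to move; the robot and the scene stay as the last step left them, time stands still between calls to the robot, and variables do not carry over. Pictures are saved under pics/ and viewed, at most 10 in all, crops included, and the job is handed in when it is done.

Besides the shell and the picture viewer there is one more tool, called after ">>>" by a JSON object that holds its "name" and its "arguments". carry_out: Moves the arm, as the interface text tells. Its arguments: {"type":"object","properties":{"series":{"type":"string"},"gripper":{"type":"number"},"squeeze":{"type":"number"}},"required":["series"]}

```bash
mkdir -p pics; cat > h.py <<'E'
import numpy as np, cv2
from station import robot
def grab(n,save=None):
    c=robot.calibration(n); p,d=robot.camera(n)
    if save: cv2.imwrite('pics/'+save,p[:,:,::-1])
    f=p.shape[0]/2/np.tan(np.radians(c['fovy'])/2)
    v,u=np.mgrid[:p.shape[0],:p.shape[1]]
    X=np.stack([(u-c['cx'])/f*d,(v-c['cy'])/f*d,d],-1)
    T=np.linalg.inv(c['camera_from_world'])
    W=X@T[:3,:3].T+T[:3,3]; W[d==0]=np.nan
    return p,d,W
E
python3 - <<'E'
from h import *
s=robot.sense(); print(s['tool_pos'],s['eef_rot'],s['time'])
for n in ('top','scene'):
    p,d,W=grab(n,n+'0.png')
    np.savez(n+'0.npz',p=p,W=W)
    h=cv2.cvtColor(p,cv2.COLOR_RGB2HSV)
    m=((h[...,0]<6)|(h[...,0]>174))&(h[...,1]>150)&(h[...,2]>80)
    k,l,st,c=cv2.connectedComponentsWithStats(m.astype(np.uint8))
    for i in range(1,k):
        if st[i,4]>15: print(n,c[i],st[i,4],np.nanmedian(W[l==i],0),np.nanmax(W[l==i],0))
E
```

```text
[ 0.2122573  -0.61380846  0.24917435] [-3.13966729e+00 -3.14933903e-04  3.32767188e-01] 0.0
top [304.46428571 203.96428571] 28 [0.64184012 0.0533934  0.041874  ] [0.64913066 0.05880962 0.04604218]
top [191.26086957 247.15217391] 46 [0.54882685 0.29696965 0.07255361] [0.55525688 0.3038568  0.0748665 ]
top [450.42857143 247.        ] 42 [ 0.53748925 -0.25124925  0.07271728] [ 0.54431982 -0.24570525  0.07749856]
top [402.17592593 299.5462963 ] 108 [ 0.4271639  -0.15856372  0.01087698] [ 0.46850546 -0.15215206  0.01512981]
top [413.49074074 302.56481481] 108 [ 0.42205445 -0.1871691   0.0108274 ] [ 0.4589593  -0.16196721  0.01562257]
top [204.65798046 331.74592834] 307 [0.3721906  0.27602734 0.02164696] [0.38463521 0.31264286 0.02681676]
scene [314.25806452 179.77419355] 31 [0.63780248 0.05542005 0.0400861 ] [0.64524889 0.05981521 0.04461423]
scene [301.53846154 184.92307692] 26 [0.64270999 0.08330721 0.03923047] [0.64509336 0.08868432 0.04824836]
scene [474.87654321 208.2962963 ] 81 [ 0.4136324  -0.18210889  0.00968548] [ 0.45477503 -0.15949199  0.01213515]
scene [463.7706422  211.94495413] 109 [ 0.42273125 -0.15535366  0.00895351] [ 0.46525512 -0.14926192  0.01344324]
scene [232.10833333 266.025     ] 120 [0.54261029 0.30079789 0.06436019] [0.55331962 0.30614508 0.07464985]
scene [302.92692308 351.19615385] 520 [0.36680437 0.27986832 0.02078971] [0.38148333 0.31564606 0.02596929]
```

View pics/top0.png

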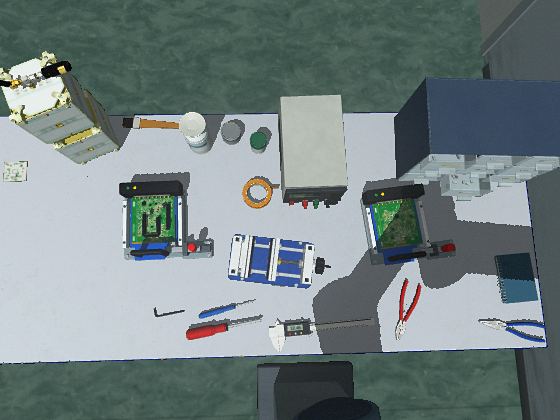

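View pics/scene0.png

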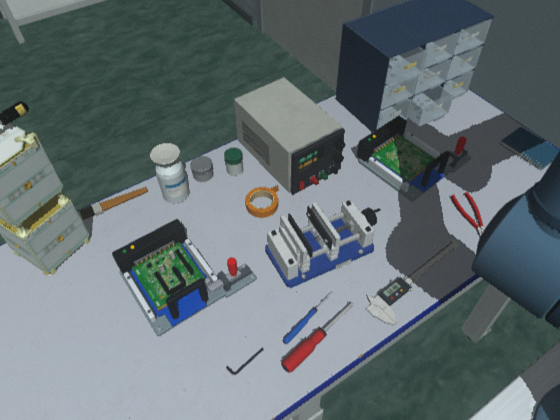

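The left station (top view, board at about (155,220), red knob at (191,247)) carries the tall black headers. The right one, with its knob at (450,247), is the plain one. Next I'll fit the pose of the left station.

```bash
python3 - <<'E'
from h import *
for n in('top','scene'):
    z=np.load(n+'0.npz');p,W=z['p'],z['W']
    g=p.max(2)
    R=(W[...,0]>.50)&(W[...,0]<.80)&(W[...,1]>.26)&(W[...,1]<.52)
    m=R&(W[...,2]>.066)&(g<60)&(W[...,0]<.60)&(W[...,1]<.46)
    q=W[m]; print(n,'handle',len(q),q.mean(0),q.min(0),q.max(0)); 
    print(cv2.minAreaRect(q[:,:2].astype(np.float32)))
    m=R&(abs(W[...,2]-.056)<.004)&(g<70)&(W[...,0]>.63)
    q=W[m]; print('head',len(q),cv2.minAreaRect(q[:,:2].astype(np.float32)))
    hh=cv2.cvtColor(p,cv2.COLOR_RGB2HSV)
    m=R&((hh[...,0]<6)|(hh[...,0]>174))&(hh[...,1]>150)&(W[...,2]>.068)&(W[...,2]<.08)
    q=W[m]; print('knob',len(q),q.mean(0),q.min(0),q.max(0))
E
```

```text
top handle 139 [0.5407128  0.38676585 0.07696401] [0.53426149 0.35446203 0.0662798 ] [0.54629618 0.41894631 0.08154933]
((0.5404852032661438, 0.38674721121788025), (0.011424967087805271, 0.06461170315742493), 1.810197353363037)
head 683 ((0.6977099180221558, 0.4315985143184662), (0.21039104461669922, 0.07093189656734467), 68.07469177246094)
knob 42 [0.54926891 0.2970669  0.0724195 ] [0.54281657 0.29072404 0.06811711] [0.55525688 0.3038568  0.0748665 ]
scene handle 299 [0.5365938  0.39130452 0.07563319] [0.53142865 0.35722303 0.06634325] [0.54399264 0.42343727 0.08094724]
((0.5378435254096985, 0.3903348743915558), (0.01242732536047697, 0.06621285527944565), 0.5295930504798889)
head 791 ((0.6790686845779419, 0.3940398097038269), (0.02575640194118023, 0.12921756505966187), 1.1584949493408203)
knob 50 [0.54564957 0.29986047 0.07156778] [0.53992657 0.29373424 0.06814617] [0.55331962 0.30614508 0.07464985]
```

>>> {"name": "carry_out", "arguments": {"series": "38 -46 0 0 0 0;38 -46 0 0 0 0;38 -46 0 0 0 0;38 -46 0 0 0 0;38 -46 0 0 0 0;38 -46 0 0 0 0;38 -46 0 0 0 0;38 -46 0 0 0 0", "gripper": -0.1}}

```text
time: 1.1
tool_pos: [0.3796, -0.1653, 0.2501]
eef_rot: [3.141, -0.0, 0.332]
contact_force: [0.0, 0.6, 0.2]
finger_gap: 0.0473
grasp_force: 0.0
```

>>> {"name": "carry_out", "arguments": {"series": "38 -46 0 0 0 0;38 -46 0 0 0 0;38 -46 0 0 0 0;38 -46 0 0 0 0;38 -46 0 0 0 0;38 -46 0 0 0 0;0 0 0 0 0 0.16;0 0 0 0 0 0.15"}}

```text
time: 2.1
tool_pos: [0.5044, 0.1691, 0.2495]
eef_rot: [3.141, 0.002, 0.02]
contact_force: [0.6, -0.5, 0.4]
finger_gap: 0.0468
grasp_force: 0.0
```

```bash
cat > look.py <<'E'
from h import *
import sys
s=robot.sense(); print(s['time'],s['tool_pos'],s['eef_rot'],s['finger_gap'],s['contact_force'])
p,d,W=grab('wrist',sys.argv[1])
h=cv2.cvtColor(p,cv2.COLOR_RGB2HSV)
m=((h[...,0]<6)|(h[...,0]>174))&(h[...,1]>150)&(W[...,2]>.066)&(W[...,2]<.08)
q=W[m]
if len(q): print('knob',len(q),q.mean(0),q.min(0),q.max(0))
m=(W[...,2]>.068)&(W[...,2]<.085)&(p.max(2)<70)&(W[...,1]>.33)&(W[...,1]<.45)&(W[...,0]<.58)&(W[...,0]>.44)
q=W[m]
if len(q): print('handle',len(q),q.mean(0),q.min(0),q.max(0),cv2.minAreaRect(q[:,:2].astype(np.float32)))
E
python3 look.py w1.png
```

```text
2.1 [0.50440566 0.16906478 0.24949612] [3.14137373e+00 1.54636129e-03 1.98056646e-02] 0.046816695040369456 [ 0.6061557  -0.53433315  0.36379087]
knob 181 [0.55002506 0.29680502 0.07132386] [0.54366045 0.29039004 0.06607422] [0.55646613 0.3049101  0.07383725]
handle 332 [0.54355737 0.3826503  0.07577738] [0.54119624 0.354651   0.06800684] [0.546521   0.42031329 0.07951234] ((0.5438202619552612, 0.38748955726623535), (0.005130018573254347, 0.06565067917108536), 0.3332034647464752)
```

View pics/w1.png

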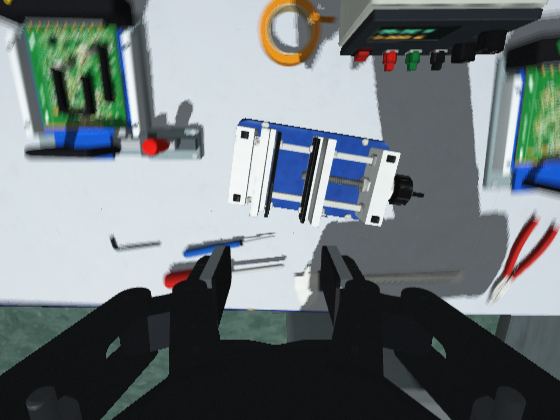

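Wrist view: the knob is at (152,146) and the handle runs from (25,152) to (115,152), both agreeing with the first fit. I'll move over the knob and go down.

>>> {"name": "carry_out", "arguments": {"series": "16 -43 0 0 0 0;16 -43 0 0 0 0;14 -42 0 0 0 0;0 0 40 0 0 0;0 0 40 0 0 0;0 0 40 0 0 0;0 0 20 0 0 0;0 0 0 0 0 0"}}

```text
time: 3.15
tool_pos: [0.547, 0.2967, 0.1088]
eef_rot: [3.141, 0.003, 0.023]
contact_force: [0.6, 0.2, 0.0]
finger_gap: 0.0469
grasp_force: 0.0
```

```bash
python3 look.py w2.png
```

```text
3.15 [0.54698092 0.29669476 0.10884794] [3.14069546e+00 3.04306529e-03 2.33428289e-02] 0.04694288510290734 [0.61368735 0.24460984 0.04669691]
knob 528 [0.55068193 0.29847426 0.07124759] [0.54273114 0.29078952 0.06604009] [0.55729859 0.30621545 0.07335336]
handle 2180 [0.54241778 0.38719232 0.07596625] [0.53608315 0.35522536 0.06802186] [0.54712716 0.42211072 0.07930999] ((0.5415414571762085, 0.3886578381061554), (0.010513011366128922, 0.0669005811214447), 0.8972099423408508)
```

View pics/w2.png

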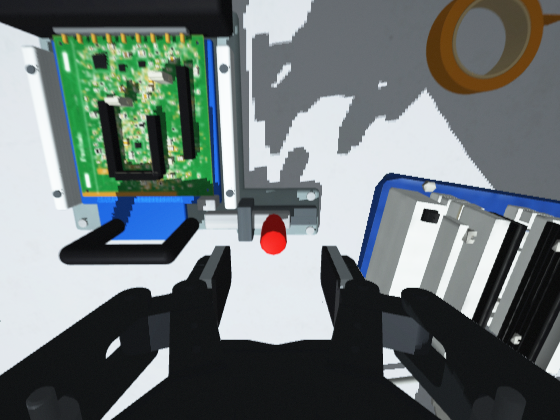

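The knob sits centred between the fingers (273,235). I'll descend and close on it.

>>> {"name": "carry_out", "arguments": {"series": "3 -1 20 0 0 0;0 0 15 0 0 0;0 0 7 0 0 0;0 0 0 0 0 0"}}

```text
time: 3.7
tool_pos: [0.5503, 0.298, 0.0674]
eef_rot: [3.141, 0.001, 0.023]
contact_force: [0.6, 0.3, -0.1]
finger_gap: 0.0473
grasp_force: 0.0
```

>>> {"name": "carry_out", "arguments": {"series": "0 0 0 0 0 0;0 0 0 0 0 0;0 0 0 0 0 0;0 0 0 0 0 0", "gripper": 1, "squeeze": 20}}

```text
time: 4.2
tool_pos: [0.5512, 0.2983, 0.069]
eef_rot: [-3.141, -0.001, 0.023]
contact_force: [-0.3, -0.1, 2.5]
finger_gap: 0.0152
grasp_force: 20.7
```

>>> {"name": "carry_out", "arguments": {"series": "0 6 0 0 0 0;0 7 0 0 0 0;0 7 0 0 0 0;0 5 0 0 0 0;0 0 0 0 0 0;0 0 0 0 0 0"}}

```text
time: 4.95
tool_pos: [0.5519, 0.2751, 0.0689]
eef_rot: [-3.137, -0.003, 0.022]
contact_force: [1.5, 11.2, 2.3]
finger_gap: 0.0152
grasp_force: 21.0
```

>>> {"name": "carry_out", "arguments": {"series": "0 -1 0 0 0 0;0 0 0 0 0 0;0 0 0 0 0 0;0 0 -30 0 0 0;0 0 -40 0 0 0;0 0 -20 0 0 0;0 0 0 0 0 0", "gripper": -0.1}}

```text
time: 5.82
tool_pos: [0.5522, 0.2743, 0.1597]
eef_rot: [-3.141, -0.003, 0.023]
contact_force: [0.3, -0.6, -0.3]
finger_gap: 0.0471
grasp_force: 0.0
```

```bash
python3 look.py w3.png
```

```text
5.825 [0.55223872 0.27430173 0.15969113] [-3.14090469e+00 -2.93327923e-03  2.26713876e-02] 0.04711925273548965 [ 0.31264523 -0.58582137 -0.27156405]
knob 317 [0.55096716 0.27561001 0.07129084] [0.54332707 0.26805983 0.0661455 ] [0.55776869 0.28273261 0.0732701 ]
handle 1284 [0.54189764 0.38675025 0.07617856] [0.53521224 0.35523421 0.06809512] [0.54705852 0.42046691 0.07988036] ((0.541074275970459, 0.387877881526947), (0.010673301294445992, 0.06524822860956192), 1.3639410734176636)
```

View pics/w3.png

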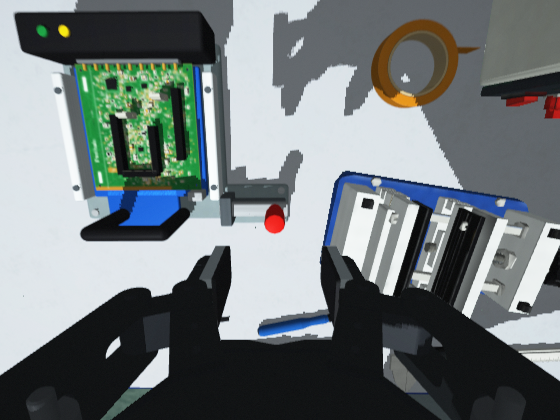

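The knob moved from y=0.2985 to 0.2756, about 24 mm from its zero, and it pushed back with 11 N, so it is at its stop. In this view it is at (275,218). Next I'll turn 90° and go over the handle.

>>> {"name": "carry_out", "arguments": {"series": "-4 -57 0 0 0 0;-4 -57 0 0 0 0;0 0 0 0 0 -0.1745;0 0 0 0 0 -0.1745;0 0 0 0 0 -0.1745;0 0 0 0 0 -0.1745;0 0 0 0 0 -0.1745;0 0 0 0 0 -0.1745"}}

```text
time: 6.88
tool_pos: [0.5395, 0.3873, 0.1553]
eef_rot: [-3.139, 0.004, 1.076]
contact_force: [-0.4, 0.0, 0.1]
finger_gap: 0.0467
grasp_force: 0.0
```

>>> {"name": "carry_out", "arguments": {"series": "0 0 0 0 0 -0.1745;0 0 0 0 0 -0.1745;0 0 0 0 0 -0.1745;0 0 30 0 0 0;0 0 0 0 0 0"}}

```text
time: 7.5
tool_pos: [0.5379, 0.3865, 0.1231]
eef_rot: [-3.133, 0.004, 1.593]
contact_force: [-0.0, 0.2, -0.1]
finger_gap: 0.0473
grasp_force: 0.0
```

```bash
python3 look.py w4.png
```

```text
7.5 [0.53786765 0.38649171 0.12309976] [-3.13291427  0.0040121   1.59312197] 0.04725326130591233 [-0.01982108  0.24538186 -0.07604154]
handle 1809 [0.54049808 0.3923879  0.07639658] [0.53420058 0.35658952 0.06801093] [0.54703082 0.42324558 0.07932597] ((0.5402392745018005, 0.38996490836143494), (0.011797487735748291, 0.06665321439504623), 1.8854336738586426)
```

View pics/w4.png

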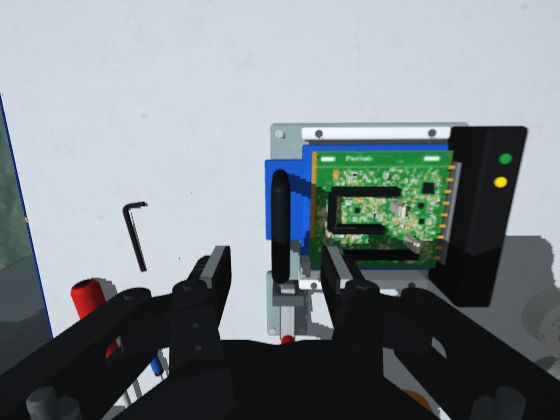

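The bar (column 282, rows 170–282) lies between the fingers. I'll descend and grip.

>>> {"name": "carry_out", "arguments": {"series": "2 3 20 0 0 0;0 0 18 0 0 0;0 0 11 0 0 0;0 0 0 0 0 0"}}

```text
time: 8.05
tool_pos: [0.5429, 0.3896, 0.0776]
eef_rot: [-3.139, 0.001, 1.593]
contact_force: [0.4, -0.3, 0.4]
finger_gap: 0.0471
grasp_force: 0.0
```

>>> {"name": "carry_out", "arguments": {"series": "0 0 0 0 0 0;0 0 0 0 0 0;0 0 0 0 0 0;0 0 0 0 0 0", "gripper": 1, "squeeze": 20}}

```text
time: 8.55
tool_pos: [0.5407, 0.3903, 0.0801]
eef_rot: [-3.134, 0.001, 1.594]
contact_force: [-12.8, -2.2, 8.9]
finger_gap: 0.0112
grasp_force: 22.1
```

>>> {"name": "carry_out", "arguments": {"series": "0 -5 0 0 0 0;0 -8 0 0 0 0;0 -8 0 0 0 0;0 -8 0 0 0 0;0 -8 0 0 0 0;0 -7 0 0 0 0;0 -4 0 0 0 0;0 0 0 0 0 0"}}

```text
time: 9.55
tool_pos: [0.4953, 0.3891, 0.0801]
eef_rot: [-3.141, 0.0, 1.594]
contact_force: [-1.1, -1.5, 7.5]
finger_gap: 0.011
grasp_force: 21.9
```

>>> {"name": "carry_out", "arguments": {"series": "0 -3 0 0 0 0;0 -2 0 0 0 0;0 0 0 0 0 0;0 0 0 0 0 0"}}

```text
time: 10.05
tool_pos: [0.4907, 0.3889, 0.0801]
eef_rot: [3.141, 0.0, 1.593]
contact_force: [0.4, -2.2, 7.0]
finger_gap: 0.0113
grasp_force: 21.8
```

>>> {"name": "carry_out", "arguments": {"series": "0 0 0 0 0 0;0 0 0 0 0 0;0 0 0 0 0 0;0 0 -30 0 0 0;0 0 -50 0 0 0;0 0 -40 0 0 0;0 0 0 0 0 0", "gripper": -0.1}}

```text
time: 10.92
tool_pos: [0.4926, 0.39, 0.2038]
eef_rot: [3.135, -0.004, 1.593]
contact_force: [-0.4, 0.3, 0.3]
finger_gap: 0.0475
grasp_force: 0.0
```

```bash
python3 look.py w5.png; python3 - <<'E'
from h import *
for n in ('top','scene'):
    p,d,W=grab(n,n+'5.png')
    h=cv2.cvtColor(p,cv2.COLOR_RGB2HSV)
    q=W[((h[...,0]<6)|(h[...,0]>174))&(h[...,1]>150)&(W[...,2]>.066)&(W[...,2]<.08)&(W[...,1]>.2)&(W[...,0]>.5)&(W[...,0]<.6)]
    print(n,len(q),q.mean(0) if len(q) else '')
E
```

```text
10.925 [0.4926296  0.39004435 0.20376373] [ 3.1345746  -0.00369372  1.59341098] 0.04747850841319037 [-0.37658559  0.27679197  0.30164159]
knob 118 [0.54676289 0.27653035 0.07077254] [0.54210006 0.2690404  0.06611222] [0.55254507 0.28299589 0.0736312 ]
handle 885 [0.49068422 0.39087704 0.07651554] [0.48471606 0.35631831 0.06825491] [0.49664412 0.42182615 0.07943531] ((0.49052512645721436, 0.3890479803085327), (0.010877694934606552, 0.06556571274995804), 1.4114316701889038)
top 44 [0.55013335 0.27461245 0.07227183]
scene 57 [0.54653002 0.27745346 0.07107849]
```

View pics/w5.png

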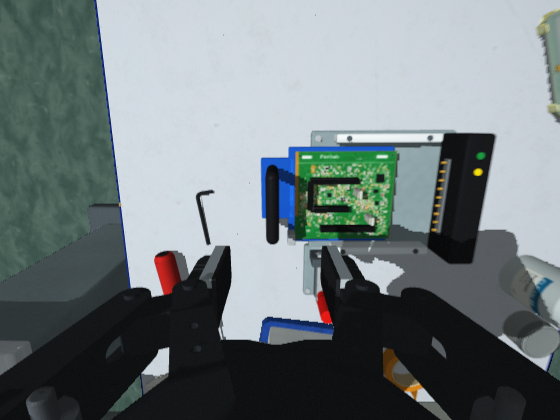

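The tray is out 50 mm: the handle (column 272) went from x=0.541 to 0.4905. The knob is back at its stop, with at least 22.5 mm measured by three cameras. The gripper is clear, so I'm handing the job in.

```bash
python3 -c "
from station import robot
print(robot.close_job())"
```

```text
the job is handed in; nothing more can be done
None
```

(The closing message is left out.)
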